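# Slide a coated chromatography plate out over the end of the coating bed

### The job

Swing the gate at the end of the plate-coating bed wide open, to a right angle or more, and then push the coated glass plate by its bare back edge along the ledges until about 30 mm of it hangs out over the open end, ready to be taken by its edge. Only push with the fingertips: the plate is never lifted off its ledges, its white coated face is not touched, and the things standing round the bed are left where they are.

Things in the scene. Friction and masses are not known exactly. Their poses are not given: they have to be found in the camera images.
- bed: plate-coating bed, an aluminium channel 116 mm wide (its x), 240 mm long (its y), on black levelling feet, fixed. Origin: centre of its footprint at worktop height, z up. The plate lies on two ledges along y, tops 50 mm above the worktop, between steel guide rails 93 mm apart, 8 mm wide, tops at 58 mm. The gate closes the -y end; the +y end is open (a low spirit level there, top at 44 mm)
- bed_slot (a point): middle of the open finger slot between the two ledges, at ledge height: 44 mm wide (bed x -22 to +22 mm), 14 mm deep, running the whole length of the bed and open at both ends. A fingertip in it behind the plate reaches below the plate's underside
- bed_mouth (a point): middle of the bed's open (-y) end, at the height of the ledge tops, 120 mm from the bed's origin; axes as the bed's: -y points out over the end
- gate (a joint): swing gate: steel strip 112 mm long, 5 mm thick, from 40 to 62 mm above the worktop, across the mouth just outside the end. Value in rad: 0 shut, grows as the free end swings outward (counter-clockwise seen from above), 1.57 square to shut, stop at 1.92. It stays where it is left; hinge friction 0.04 N m, about 0.5 N at the tab
- gate_hinge (a point): axis of the gate's upright hinge pin, at the bed's x = +54 mm, y = -126 mm, at ledge height; the hinge lugs reach 68 mm above the worktop
- gate_tab (a point): upright thumb tab at the gate's free end, flat in the gate's plane, 28 mm wide, 5 mm thick, up to 88 mm above the worktop. The point: its middle, 77 mm above the worktop, 98 mm from the hinge axis. Pushing its inner face (towards the bed) outward opens the gate. A fingertip 63 mm or more above the worktop clears plate and rails
- plate: glass plate 90 mm wide (its x), 120 mm long (its y), 5 mm thick, about 0.14 kg, lying loose on the ledges between the rails with 3 mm of play sideways; its y runs along the bed's y. Origin: centre of its underside; z up
- layer: the white adsorbent layer on the plate's top face, 82 mm x 100 mm, 1 mm thick, fixed to it, not to be touched; it leaves a bare glass margin of 10 mm at the front and back ends of the plate. Origin: centre of the layer's underside, on the glass
- plate_front (a point): middle of the plate's front (-y) edge, on its underside: this is the edge that shall hang out over the bed's mouth
- plate_back (a point): middle of the plate's back (+y) edge, on its underside: the upright glass face here, 5 mm high, is to be pushed. Behind it the ledges and slot are free for at least 55 mm at the start
- wash_bottle: white wash bottle standing behind the bed to the left, 80 x 71 x 189 mm; origin under its centre; to be left alone
- labels: roll of labels lying flat to the right, 66 mm across, 26 mm high; origin under its centre; to be left alone
- timer: small white count-down timer standing left of the bed, 39 x 68 x 62 mm; origin under its centre; to be left alone

How it is judged:
By the outcome, as a careful person would: the job done as asked, in the order asked, and still so for the second after the job is handed in, with the robot touching nothing.
It also fails if it takes over 51 s, if anything falls off the work surface, if the arm or the gripper's body presses on something with over 40 N, if the wrist force passes 120 N, or if a joint passes its speed limit or range.

### The arm

A 6-joint arm with a two-finger parallel gripper is mounted at the origin on the work surface; the furniture and walls round the work are solid. World frame = base frame: x ahead of the robot, y to its left, z up, the work surface at z = 0. Lengths are in m, angles in rad, forces in N, time in s.
With the tool pointing down it reaches from about 0.325 to 0.9 m from the base axis. Payload 6.1 kg.
Tool frame: the origin (TCP) lies at the very end of the fingers, on their centre line; the grasp point (between the pads) lies 19 mm behind it; y points along the fingers, z is the direction in which the jaws open and shut, and the axes are right-handed (so a half turn about y gives the same grasp; the last joint's range is limited). The gripper opens to 87 mm and grips with 3 to 60 N. Pads are 19 mm wide; open, the fingers measure 117 mm over their backs; the gripper's body (75 mm by 190 mm) begins 51 mm behind the grasp point.
Start: joints at [-1.334, 0.22, 1.526, -0, 1.395, -0.126], TCP at [0.222, -0.584, 0.223] pointing down, gripper open.
Joint ranges: [-2.98, 2.98], [-0.91, 2.08], [0.09, 2.57], [-1.24, 4.39], [0.2, 2.65], [-2.68, 2.68]. Speed limits (rad/s): [2.57, 2.57, 3.01, 3.14, 3.14, 3.14].

### API

Orientations are given as [roll, pitch, yaw] about the fixed x, y, z axes, in that order (R = Rz(yaw) Ry(pitch) Rx(roll)).
In Python, from rig import bot gives the robot as it stands.
- The arm moves only by the tool play_rows, never from a script. Its argument "moves" is a list that holds one entry, the list of rows, each a list of 6 numbers: the shift along the world's x, y, z each as a share of 0.1 m, from -1 to 1, then the turn, a rotation vector about the world's x, y, z each as a share of pi/2 rad, from -1 to 1. A call has 1 to 20 rows; each row shifts and turns the commanded pose from where the row before left it; what a row does not reach is not made up. A row lasts 1/12 s, in which the tool goes at most 41.7 mm and 7.16 degrees, less where a joint would pass 70% of its speed; a pose out of reach is approached as far as the arm can. A call with a number of a shift or a turn outside -1 to 1 is refused whole. A call with a gripper value outside its range is refused whole. "gripper" is the closure, from 0 (fully open) to 1 (shut), set as the call begins (left out, the last holds). The fingers move at their own pace and stop on an object; "squeeze" is the grip in N (left out, the last holds). Time passes only in rows, so rows that do not move let the fingers close. It gives the time, the measured TCP pose, the force and the opening at its end, in the units of the state.
- bot.get_state(): the state, without advancing time (a new reading comes with each control period).
- bot.camera(name): name is "scene" or "side" or "wrist"; returns a dict with "img" (400x640x3 uint8, red, green, blue), "z_map" (400x640 float32, m along the optical axis (not along the pixel's ray), 0 where there is no reading), "K" (3x3 intrinsics, pixels), "R" (3x3) and "t" (3): a world point X has camera coordinates R X + t. Camera axes: x right, y down, z forward; pixel columns grow to the right and rows downward; lengths in m; the calibration is good to about 2 mm. A picture is of the moment at which its call begins.
- bot.finish_job(): hands the job in, once; it reports no verdict.
Trained networks look in a picture, given as the dict that the camera call returned (one of the last four; its "shot" number tells which), for a name from the list of things; names that differ only in an ending like _2 or _b are one class to them, and where a whole thing is asked for, a point or a joint stands for the part that bears it (a point fixed in the world has none). Each returns a list of dicts, best first, with "score" (0 to 1); they miss things now and then, are a little off and sometimes report something else, mostly with a low value. They report only what shows in the picture. A call takes as long as a camera call.
- bot.masks_of(target, picture): "pixels" (400x640 bool, what is visible of it) and "rect" ([centre column, centre row, width, height] in pixels, round what is visible of it).
- bot.mark_of(target, picture): "point" ([row, column] in pixels: a listed point, or the origin of a listed thing).
The state is a dict: "time_s": time; "q": joint angles; "qvel": joint speeds; "tau": joint torques, N m; "ee_pos": TCP position; "ee_rot": TCP orientation; "wrist_force": force on the tool from outside, world axes, zero at the start; "moment": the same for the moment, N m; "opening": finger opening in m.
Only numpy, scipy, OpenCV 4.12 (cv2) and the standard library are available. Lean on these libraries where they do the work, as an engineer would, in place of code of your own. Each camera call takes 0.05 s, during which the arm holds its last target.

## Working session

There is one attempt and no reset: what is moved stays moved. The work goes in short steps, Python scripts to look and compute and a tool call to move; the robot and the scene stay as the last step left them, time stands still between calls to the robot, and variables do not carry over. Pictures are saved under pics/ and viewed, and the job is handed in when it is done.

Besides the shell and the picture viewer there is one more tool, called after ">>>" by a JSON object that holds its "api" and its "payload", one argument or row to a line. play_rows: Moves the arm, as the interface text tells. Shift numbers are shares of 0.1 m and turn numbers shares of pi/2 rad, none past 1 either way. Its arguments: {"type":"object","properties":{"moves":{"type":"array"},"gripper":{"type":"number"},"squeeze":{"type":"number"}},"required":["moves"]}

```bash
ls; mkdir -p pics
cat > h.py <<'E'
import numpy as np, cv2
from rig import bot
def save(p,n,crop=None):
    im=cv2.cvtColor(p["img"],cv2.COLOR_RGB2BGR); cv2.imwrite("pics/"+n,im)
def w(p,r,c,z=None):
    K,R,t=p["K"],np.array(p["R"]),np.array(p["t"])
    ray=np.linalg.inv(K)@[c,r,1.0]
    if z is None:
        d=p["z_map"][int(round(r)),int(round(c))]; return R.T@(ray*d-t)
    o=-R.T@t; d=R.T@ray
    return o+d*(z-o[2])/d[2]
def px(p,X):
    v=p["K"]@(np.array(p["R"])@np.array(X)+p["t"]); return v[:2]/v[2]
E
python3 - <<'E'
from h import *
s=bot.get_state(); print({k:np.round(v,3) for k,v in s.items()})
Z=dict(bed_slot=.05,bed_mouth=.05,gate_hinge=.05,gate_tab=.077,plate_front=.05,plate_back=.05,bed=0,plate=.05,wash_bottle=0,labels=0,timer=0)
for n in ("scene","side","wrist"):
    p=bot.camera(n); save(p,n+"0.png")
    for k,z in Z.items():
        m=bot.mark_of(k,p)
        if m: print(n,k,round(m[0]["score"],2),np.round(m[0]["point"],1),np.round(w(p,*m[0]["point"],z),4))
E
```

```text
pics
{'time_s': np.float64(0.0), 'q': array([-1.334,  0.221,  1.528,  0.   ,  1.395, -0.126]), 'qvel': array([-0.   ,  0.   , -0.   ,  0.   , -0.001,  0.001]), 'tau': array([ 2.0000e-03, -4.9461e+01, -3.8737e+01,  7.0000e-02,  5.7000e-02,
       -0.0000e+00]), 'ee_pos': array([ 0.222, -0.584,  0.221]), 'ee_rot': array([-1.573,  0.   , -2.779]), 'wrist_force': array([0.778, 0.249, 0.004]), 'moment': array([ 0.044, -0.   , -0.009]), 'opening': np.float64(0.087)}
scene bed_slot 0.91 [206.1 308. ] [0.5208 0.0261 0.05  ]
scene bed_mouth 0.78 [185.6 340.5] [ 0.4854 -0.1012  0.05  ]
scene gate_hinge 0.89 [177.  332.1] [ 0.5272 -0.1224  0.05  ]
scene gate_tab 0.77 [187.7 352.2] [ 0.4377 -0.084   0.077 ]
scene plate_front 0.6 [191.2 337.1] [ 0.4816 -0.0738  0.05  ]
scene plate_back 0.73 [211.9 303.8] [0.5182 0.0524 0.05  ]
scene bed 0.67 [217.4 309.9] [ 0.5183  0.0203 -0.    ]
scene plate 0.55 [201.5 316.3] [ 0.5107 -0.0029  0.05  ]
scene wash_bottle 0.94 [280.  201.7] [0.6336 0.3578 0.    ]
scene labels 0.7 [148.6 364.6] [ 0.5364 -0.3689  0.    ]
scene timer 0.78 [290.1 307.2] [0.3863 0.2416 0.    ]
side bed_slot 0.86 [219.3 319.6] [0.515 0.032 0.05 ]
side bed_mouth 0.78 [200.6 348.4] [ 0.4856 -0.0977  0.05  ]
side gate_hinge 0.67 [195.  336.9] [ 0.5317 -0.1092  0.05  ]
side gate_tab 0.64 [195.8 365.3] [ 0.4346 -0.1089  0.077 ]
side plate_front 0.79 [207.9 343. ] [ 0.482  -0.0538  0.05  ]
side plate_back 0.97 [223.2 314.5] [0.5184 0.056  0.05  ]
side bed 0.57 [232.8 320.4] [0.5137 0.0302 0.    ]
side plate 0.94 [212.3 329.9] [ 0.5056 -0.0142  0.05  ]
side wash_bottle 0.57 [283.8 213.6] [0.6504 0.356  0.    ]
side labels 0.59 [170.7 367.2] [ 0.5467 -0.3759  0.    ]
side timer 0.83 [287.6 322.1] [0.3954 0.2331 0.    ]
```

View pics/scene0.png

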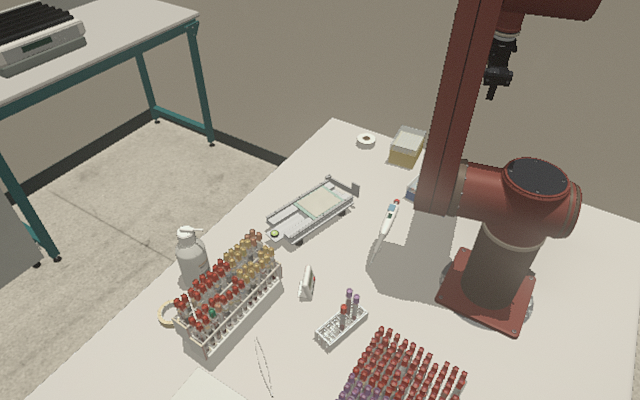

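View pics/side0.png

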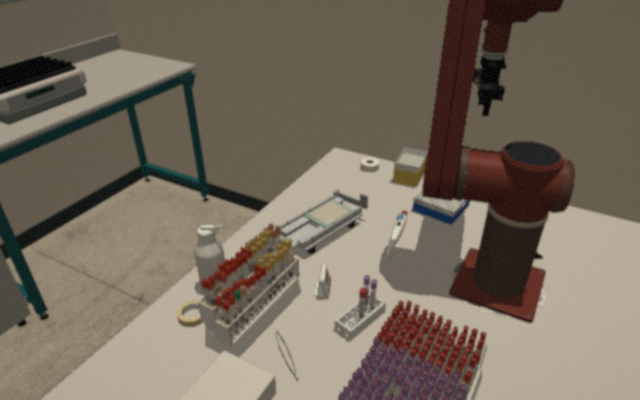

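View pics/wrist0.png

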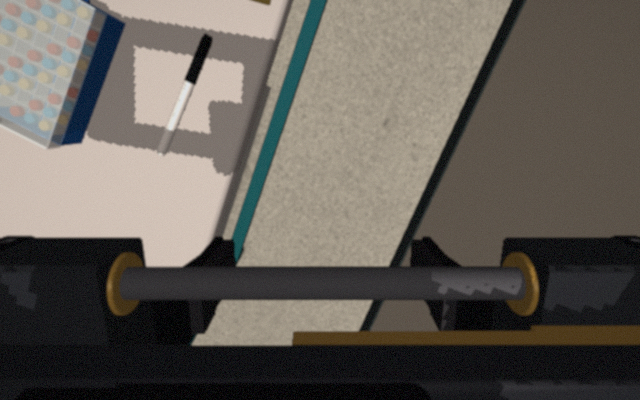

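The bed lies around pixel (315,205) in the scene view, with the gate tab at about (355,188) and the tube rack close behind its +y end. I'll find the wrist camera offset, then measure from above.

Run:
```python
from h import *
from scipy.spatial.transform import Rotation as Ro
p=bot.camera("wrist"); s=bot.get_state()
R=np.array(p["R"]);o=-R.T@p["t"]; print(o,R[2],R[0],p["K"][0,0])
Rt=Ro.from_euler("xyz",s["ee_rot"]).as_matrix(); print(Rt, Rt.T@(o-s["ee_pos"]),Rt.T@R[2])
for n in("scene","side"):
    p=bot.camera(n)
    im=cv2.cvtColor(p["img"],cv2.COLOR_RGB2BGR)[120:320,180:400]
    cv2.imwrite("pics/z_%s.png"%n,cv2.resize(im,None,fx=3.4,fy=3,interpolation=cv2.INTER_CUBIC))
    # highest stuff near bed
    d=p["z_map"];rr,cc=np.nonzero(d>0)
    X=(R0:=np.array(p["R"])).T@((np.linalg.inv(p["K"])@np.array([cc,rr,np.ones_like(cc)]))*d[rr,cc]-np.array(p["t"])[:,None])
    for y0 in np.arange(-.4,.45,.05):
        m=(abs(X[1]-y0-.025)<.025)&(X[0]>.3)&(X[0]<.7); 
        print(n,round(y0,2),[ (round(x,2), round(float(X[2][m&(abs(X[0]-x)<.025)].max()),3)) for x in np.arange(.325,.7,.05) if (m&(abs(X[0]-x)<.025)).any()])
```

```text
[ 0.28783694 -0.55926114  0.38556659] [-0.23794232 -0.09061415 -0.96704319] [ 3.54839126e-01 -9.34927327e-01  2.96158424e-04] 351.07722185992185
[[-9.34909396e-01  1.77525186e-05  3.54886489e-01]
 [-3.54886490e-01 -1.82241039e-05 -9.34909396e-01]
 [-1.01295082e-05 -1.00000000e+00  2.33380150e-05]] [-7.06062839e-02 -1.63023734e-01  1.18924342e-06] [2.54622047e-01 9.67040614e-01 2.50934733e-04]
scene -0.4 [(np.float64(0.32), 0.047), (np.float64(0.38), 0.082), (np.float64(0.42), 0.084), (np.float64(0.48), 0.004), (np.float64(0.52), 0.028), (np.float64(0.57), 0.028), (np.float64(0.62), 0.004), (np.float64(0.68), 0.003)]
scene -0.35 [(np.float64(0.32), 0.07), (np.float64(0.38), 0.082), (np.float64(0.42), 0.082), (np.float64(0.48), 0.003), (np.float64(0.52), 0.002), (np.float64(0.57), 0.005), (np.float64(0.62), 0.005), (np.float64(0.68), 0.004)]
scene -0.3 [(np.float64(0.32), 0.052), (np.float64(0.38), 0.004), (np.float64(0.42), 0.003), (np.float64(0.48), 0.003), (np.float64(0.52), 0.006), (np.float64(0.57), 0.003), (np.float64(0.62), 0.002), (np.float64(0.68), 0.003)]
scene -0.25 [(np.flo
[... 5933 characters left out ...]
, (np.float64(0.38), 0.066), (np.float64(0.42), 0.166), (np.float64(0.48), 0.199), (np.float64(0.52), 0.198), (np.float64(0.68), 0.006)]
side 0.3 [(np.float64(0.32), 0.035), (np.float64(0.38), 0.006), (np.float64(0.42), 0.162), (np.float64(0.48), 0.207), (np.float64(0.52), 0.198), (np.float64(0.62), 0.191)]
side 0.35 [(np.float64(0.32), 0.006), (np.float64(0.38), 0.007), (np.float64(0.42), 0.11), (np.float64(0.48), 0.2), (np.float64(0.52), 0.2), (np.float64(0.62), 0.193), (np.float64(0.68), 0.189)]
side 0.4 [(np.float64(0.32), 0.005), (np.float64(0.38), 0.011), (np.float64(0.42), 0.111), (np.float64(0.48), 0.201), (np.float64(0.52), 0.2), (np.float64(0.62), 0.023), (np.float64(0.68), 0.019)]
```

View pics/z_scene.png

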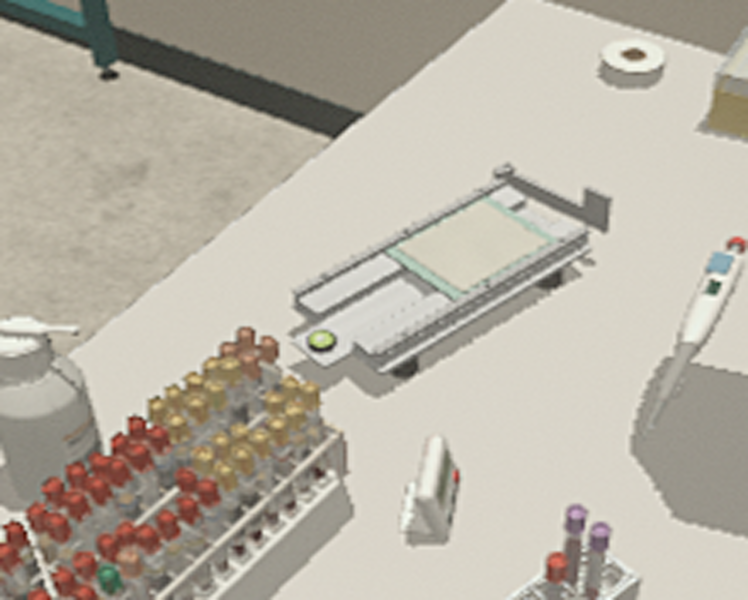

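>>> {"api": "play_rows", "payload": {
  "moves": [
    [[0.15,0.22,0.12,0,0,0.04],[0.18,0.27,0.08,0,0,0.04],[0.18,0.27,0.08,0,0,0.04],[0.18,0.27,0.08,0,0,0.04],[0.18,0.27,0.08,0,0,0.04],[0.18,0.27,0.08,0,0,0.04],[0.18,0.27,0.08,0,0,0.04],[0.18,0.27,0.08,0,0,0.04],[0.18,0.27,0.08,0,0,0.04],[0.18,0.27,0.08,0,0,0.04],[0.18,0.27,0.08,0,0,0.04],[0.18,0.27,0.08,0,0,0.04],[0.18,0.27,0.08,0,0,0.04],[0.18,0.27,0.04,0,0,0.04],[0.14,0.27,0,0,0,0.04],[0,0,0,0,0,0.02]]
  ],
  "gripper": 1
}}

```text
time_s: 3.28
ee_pos: [0.487, -0.1799, 0.3353]
ee_rot: [-1.569, 0.002, -1.797]
wrist_force: [-0.9, -0.2, 0.1]
opening: 0.0008
```

```bash
cat > look.py <<'E'
from h import *
import sys
tag=sys.argv[1]
s=bot.get_state(); print(s["time_s"],np.round(s["ee_pos"],4),np.round(s["ee_rot"],4),np.round(s["wrist_force"],2),s["opening"])
Z=dict(bed_slot=.05,bed_mouth=.05,gate_hinge=.05,gate_tab=.077,plate_front=.05,plate_back=.05,bed=0,plate=.05)
for n in sys.argv[2:]:
    p=bot.camera(n); save(p,n+tag+".png")
    for k,z in Z.items():
        m=bot.mark_of(k,p)
        if m: print(n,k,round(m[0]["score"],2),np.round(m[0]["point"],1),np.round(w(p,*m[0]["point"],z),4))
E
python3 look.py 1 wrist
```

```text
3.2833 [ 0.487  -0.1799  0.3353] [-1.569   0.0021 -1.7969] [-0.95 -0.16  0.1 ] 0.0008077111457775877
wrist bed_mouth 0.62 [ 99.2 298.6] [ 0.4797 -0.0899  0.05  ]
wrist gate_hinge 0.86 [105.9 344.1] [ 0.5323 -0.1102  0.05  ]
wrist gate_tab 0.66 [114.5 261. ] [ 0.4344 -0.098   0.077 ]
wrist plate_front 0.71 [ 72.8 300.3] [ 0.489  -0.0609  0.05  ]
wrist plate 0.56 [ 21.3 305. ] [ 0.5078 -0.0075  0.05  ]
```

View pics/wrist1.png

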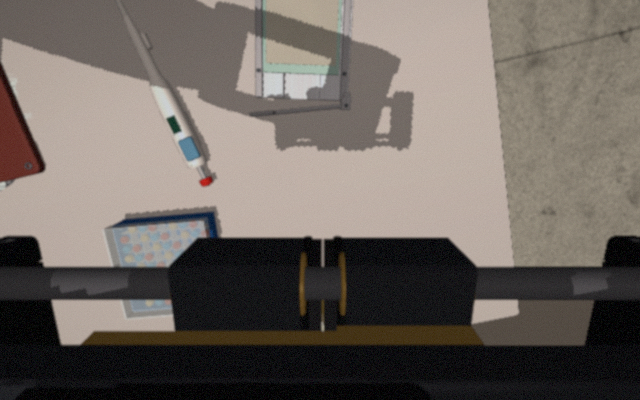

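>>> {"api": "play_rows", "payload": {
  "moves": [
    [[-0.05,-0.3,0,0,0,0],[-0.05,-0.35,0,0,0,0],[-0.05,-0.35,0,0,0,0],[-0.05,-0.3,0,0,0,0],[0,0,0,0,0,0]]
  ]
}}

```text
time_s: 4.15
ee_pos: [0.4629, -0.3196, 0.3338]
ee_rot: [-1.572, -0.002, -1.811]
wrist_force: [-0.9, 0.6, 0.0]
opening: 0.0005
```

```bash
python3 look.py 2 wrist; python3 -c "
import cv2;i=cv2.imread('pics/wrist2.png')[0:230,180:440];cv2.imwrite('pics/w2z.png',cv2.resize(i,None,fx=2.6,fy=2.6,interpolation=cv2.INTER_CUBIC))"
```

```text
4.15 [ 0.4629 -0.3196  0.3338] [-1.5718 -0.0021 -1.8107] [-0.91  0.64  0.05] 0.0005119152498618181
wrist bed_mouth 0.69 [204.4 395.6] [ 0.5461 -0.3892  0.05  ]
```

View pics/w2z.png

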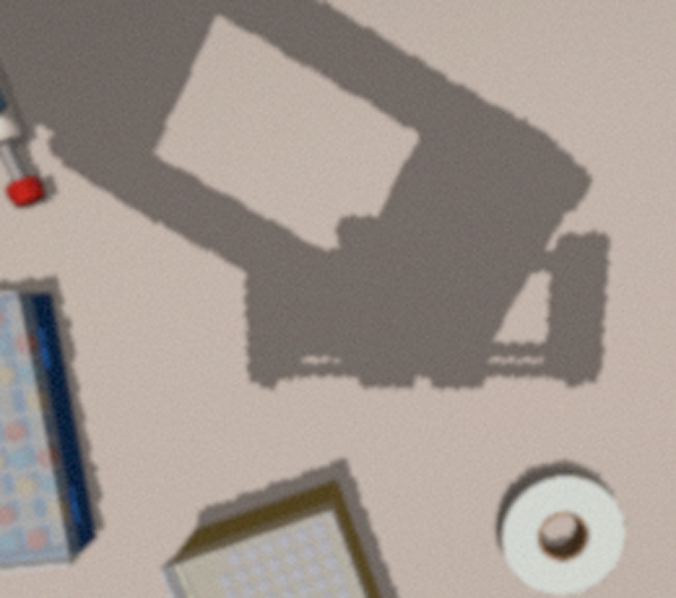

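That was the wrong way; image-up is world +y. I'll move back the other way.

>>> {"api": "play_rows", "payload": {
  "moves": [
    [[0.06,0.38,0,0,0,0],[0.06,0.38,0,0,0,0],[0.06,0.38,0,0,0,0],[0.06,0.38,0,0,0,0],[0.06,0.38,0,0,0,0],[0.06,0.38,0,0,0,0],[0.06,0.38,0,0,0,0],[0.06,0.26,0,0,0,0],[0,0,0,0,0,0]]
  ]
}}

```text
time_s: 5.35
ee_pos: [0.5131, -0.0171, 0.3349]
ee_rot: [-1.57, 0.002, -1.799]
wrist_force: [0.3, 0.2, -0.4]
opening: 0.0006
```

```bash
python3 look.py 3 wrist; python3 -c "
import cv2;i=cv2.imread('pics/wrist3.png')[0:250,180:440];cv2.imwrite('pics/w3z.png',cv2.resize(i,None,fx=2.4,fy=2.4,interpolation=cv2.INTER_CUBIC))"
```

```text
5.35 [ 0.5131 -0.0171  0.3349] [-1.5701  0.0022 -1.7988] [ 0.3   0.24 -0.35] 0.0005591943113936406
wrist bed_mouth 0.62 [226.1 308.3] [ 0.4788 -0.0881  0.05  ]
wrist gate_hinge 0.77 [231.2 349.3] [ 0.5309 -0.1076  0.05  ]
wrist gate_tab 0.73 [248.6 278.3] [ 0.4373 -0.1005  0.077 ]
wrist plate_front 0.97 [206.4 311.7] [ 0.4896 -0.0626  0.05  ]
wrist plate_back 0.97 [112.1 316.8] [0.5239 0.0531 0.05  ]
wrist plate 0.9 [160.9 314.2] [ 0.5068 -0.0048  0.05  ]
```

View pics/w3z.png

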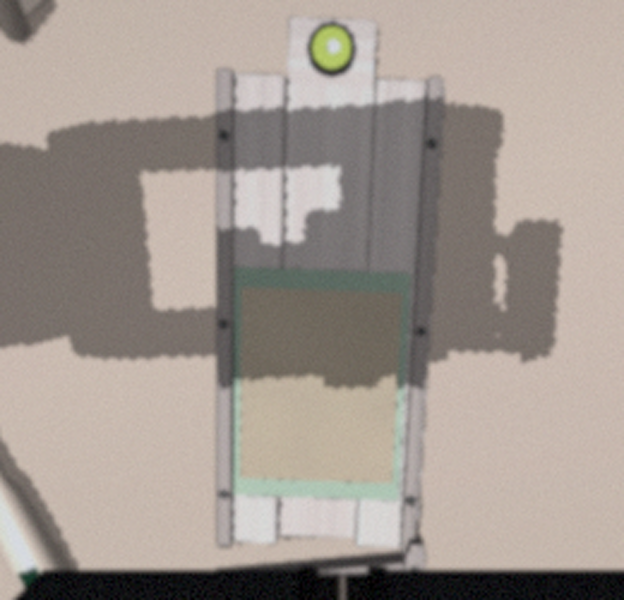

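```bash
cat > m.py <<'E'
from h import *
p=bot.camera("wrist")
f=lambda x,y,z: w(p,y/2.4,180+x/2.4,z)
lt,lb,rt,rb=f(225.5,70,.058),f(224.5,545,.058),f(434.5,78,.058),f(412,545,.058)
print(lt,lb,rt,rb); 
for a,b in((lb,lt),(rb,rt)):
    d=b-a; print("yaw",np.degrees(np.arctan2(-d[0],d[1])),"len",np.linalg.norm(d))
d=(rt-lt);print(np.linalg.norm(d),np.degrees(np.arctan2(d[1],d[0])));d=(rb-lb);print(np.linalg.norm(d),np.degrees(np.arctan2(d[1],d[0])))
print("centre",(lt+lb+rt+rb)/4)
for n,x,y in(("backL",237,268),("backR",412,273),("frontL",233,493),("frontR",402,500)): print(n,f(x,y,.055))
print("depth rail",[w(p,y/2.4,180+x/2.4)[2] for x,y in((225,200),(300,450),(225,400))])
E
python3 m.py
```

```text
[0.49792615 0.14671034 0.058     ] [ 0.43360769 -0.0827192   0.058     ] [0.59405562 0.12002348 0.058     ] [ 0.53363347 -0.10678185  0.058     ]
yaw -15.660350854036455 len 0.23827458620774777
yaw -14.917434781489305 len 0.2347157745735004
0.09976503661300584 -15.515386415731198
0.10287938671726275 -13.526313125970587
centre [0.51480573 0.01930819 0.058     ]
backL [0.47878344 0.05751177 0.055     ]
backR [0.56463753 0.03434723 0.055     ]
frontL [ 0.44541126 -0.05601498  0.055     ]
frontR [ 0.53385294 -0.08134522  0.055     ]
depth rail [np.float64(0.05801138852623971), np.float64(0.055043120202180815), np.float64(0.059411466287847894)]
```

Measured values: bed centre about (0.515, 0.019), yaw about -15.3°. The plate runs from bed y -92 to +28 mm. Next I'll put the closed fingers just inside the tab, at 70 mm height.

>>> {"api": "play_rows", "payload": {
  "moves": [
    [[-0.1,-0.07,-0.3,0,0,-0.025],[-0.1,-0.07,-0.35,0,0,0],[-0.1,-0.07,-0.35,0,0,0],[-0.1,-0.06,-0.35,0,0,0],[-0.1,-0.06,-0.35,0,0,0],[-0.1,-0.06,-0.35,0,0,0],[-0.1,-0.06,-0.3,0,0,0],[-0.07,-0.07,-0.2,0,0,0],[0,0,-0.1,0,0,0],[0,0,0,0,0,0]]
  ]
}}

```text
time_s: 6.68
ee_pos: [0.434, -0.0741, 0.0675]
ee_rot: [-1.575, 0.001, -1.846]
wrist_force: [-0.0, 0.1, 1.1]
opening: 0.0004
```

```bash
python3 look.py 4 scene side
python3 - <<'E'
import cv2,numpy as np
a=cv2.resize(cv2.imread('pics/scene4.png')[140:240,280:400],None,fx=5,fy=5,interpolation=2)
b=cv2.resize(cv2.imread('pics/side4.png')[150:250,290:410],None,fx=5,fy=5,interpolation=2)
cv2.imwrite('pics/a4.png',cv2.resize(np.hstack([a,b]),(800,333)))
from h import *
s=bot.get_state()
ps=np.radians(-15.3);ex=np.array([np.cos(ps),np.sin(ps)]);ey=np.array([-ex[1],ex[0]]);O=np.array([.5148,.0193])
d=np.array(s["ee_pos"])[:2]-O;print("bed",d@ex,d@ey)
H=np.array([.054,-.126]);pr=d@np.c_[ex,ey]
for th in np.r_[0,np.arange(.1,1.85,.1)]:
    u=-np.array([np.cos(th),np.sin(th)]);n=np.array([-np.sin(th),np.cos(th)])
    r=.098+.009*np.cos(th);c=H+r*u+n*(.0025+.015*abs(np.sin(th))+.0095*abs(np.cos(th)))
    dl=(c[0]-pr[0])*ex+(c[1]-pr[1])*ey;pr=c
    print(round(th,2),np.round(c,4),np.round(dl*10,3))
E
```

```text
6.6833 [ 0.434  -0.0741  0.0675] [-1.575e+00  5.000e-04 -1.846e+00] [-0.    0.13  1.06] 0.0003615425157762347
scene bed_slot 0.85 [205.1 309.5] [0.5194 0.0203 0.05  ]
scene bed_mouth 0.73 [185.3 337.1] [ 0.4948 -0.0969  0.05  ]
scene gate_hinge 0.56 [174.9 332.4] [ 0.5314 -0.1316  0.05  ]
scene gate_tab 0.72 [185.9 353.9] [ 0.4373 -0.0937  0.077 ]
scene plate_front 0.88 [190.7 337.1] [ 0.4827 -0.0757  0.05  ]
scene plate_back 0.63 [212.  304.2] [0.517  0.0521 0.05  ]
scene bed 0.66 [218.6 311. ] [0.5129 0.0227 0.    ]
scene plate 0.6 [203.1 318.4] [ 5.02e-01 -4.00e-04  5.00e-02]
side bed_slot 0.89 [219.6 319.7] [0.514  0.0332 0.05  ]
side bed_mouth 0.91 [200.7 349. ] [ 0.4837 -0.0981  0.05  ]
side gate_hinge 0.62 [197.1 336.6] [ 0.5268 -0.0979  0.05  ]
side gate_tab 0.46 [195.6 361.5] [ 0.4452 -0.1044  0.077 ]
side plate_front 0.87 [202.8 342.4] [ 0.4963 -0.0778  0.05  ]
side plate_back 0.65 [221.8 315.6] [0.5191 0.0484 0.05  ]
side bed 0.69 [231.3 320.9] [0.516 0.023 0.   ]
side plate 0.69 [214.3 326.6] [ 5.093e-01 -3.000e-04  5.000e-02]
bed -0.051576688734954294 -0.11113613638181413
0.0 [-0.053 -0.114] [-0.021 -0.024]
0.1 [-0.0538 -0.1233] [-0.032 -0.088]
0.2 [-0.0536 -0.1327] [-0.024 -0.091]
0.3 [-0.0526 -0.1422] [-0.015 -0.094]
0.4 [-0.0506 -0.1516] [-0.005 -0.096]
0.5 [-0.0476 -0.1609] [ 0.004 -0.098]
0.6 [-0.0436 -0.17  ] [ 0.014 -0.098]
0.7 [-0.0387 -0.1787] [ 0.024 -0.097]
0.8 [-0.0329 -0.1869] [ 0.034 -0.095]
0.9 [-0.0262 -0.1946] [ 0.045 -0.092]
1.0 [-0.0186 -0.2016] [ 0.054 -0.087]
1.1 [-0.0103 -0.2078] [ 0.064 -0.082]
1.2 [-0.0013 -0.2132] [ 0.073 -0.075]
1.3 [ 0.0084 -0.2175] [ 0.081 -0.068]
1.4 [ 0.0185 -0.2209] [ 0.089 -0.059]
1.5 [ 0.0289 -0.2231] [ 0.095 -0.049]
1.6 [ 0.0391 -0.2242] [ 0.095 -0.037]
1.7 [ 0.048  -0.2244] [ 0.086 -0.026]
1.8 [ 0.057  -0.2238] [ 0.088 -0.018]
```

View pics/a4.png

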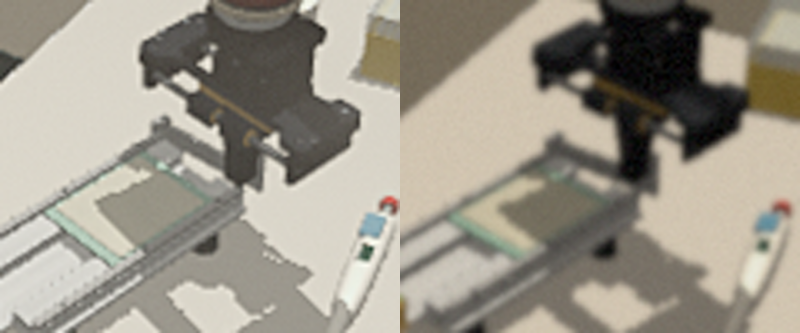

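The fingers stand just inside the tab (at (245,165) in the left crop). Swinging the gate now.

>>> {"api": "play_rows", "payload": {
  "moves": [
    [[-0.02,-0.02,0.02,0,0,0],[-0.03,-0.09,0,0,0,0],[-0.02,-0.09,0,0,0,0],[-0.02,-0.09,0,0,0,0],[-0.01,-0.1,0,0,0,0],[0,-0.1,0,0,0,0],[0.01,-0.1,0,0,0,0],[0.02,-0.1,0,0,0,0],[0.03,-0.1,0,0,0,0],[0.04,-0.09,0,0,0,0],[0,0,0,0,0,0]]
  ]
}}

```text
time_s: 8.5
ee_pos: [0.4368, -0.1644, 0.0719]
ee_rot: [-1.57, -0.001, -1.845]
wrist_force: [1.2, -0.6, 0.4]
opening: 0.0006
```

```bash
python3 look.py 5 scene side|head -1
python3 - <<'E'
import cv2,numpy as np
a=cv2.resize(cv2.imread('pics/scene5.png')[140:240,280:400],None,fx=5,fy=5,interpolation=2)
b=cv2.resize(cv2.imread('pics/side5.png')[150:250,290:410],None,fx=5,fy=5,interpolation=2)
cv2.imwrite('pics/a5.png',cv2.resize(np.hstack([a,b]),(800,333)))
E
```

```text
8.5 [ 0.4368 -0.1644  0.0719] [-1.5696e+00 -9.0000e-04 -1.8454e+00] [ 1.23 -0.56  0.44] 0.0006254504149207173
```

View pics/a5.png

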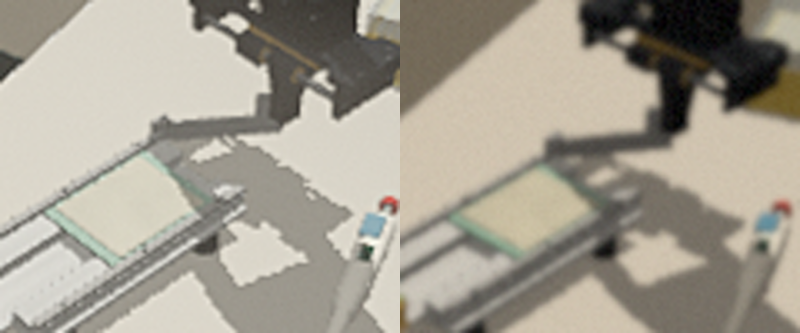

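The gate is following, at about 50°. Continuing round the arc.

>>> {"api": "play_rows", "payload": {
  "moves": [
    [[0.05,-0.06,0,0,0,0],[0.06,-0.08,0,0,0,0],[0.07,-0.08,0,0,0,0],[0.08,-0.07,0,0,0,0],[0.09,-0.06,0,0,0,0],[0.1,-0.05,0,0,0,0],[0.1,-0.04,0,0,0,0],[0.09,-0.03,0,0,0,0],[0.08,-0.02,0,0,0,0],[0.05,-0.01,0,0,0,0],[0,0,0,0,0,0]]
  ]
}}

```text
time_s: 10.32
ee_pos: [0.5139, -0.2128, 0.0716]
ee_rot: [-1.57, -0.0, -1.844]
wrist_force: [-0.3, -0.1, -0.4]
opening: 0.0005
```

```bash
python3 look.py 6 scene side|head -1
python3 - <<'E'
import cv2,numpy as np
a=cv2.resize(cv2.imread('pics/scene6.png')[140:240,280:400],None,fx=5,fy=5,interpolation=2)
b=cv2.resize(cv2.imread('pics/side6.png')[150:250,290:410],None,fx=5,fy=5,interpolation=2)
cv2.imwrite('pics/a6.png',cv2.resize(np.hstack([a,b]),(800,333)))
E
```

```text
10.3167 [ 0.5139 -0.2128  0.0716] [-1.5700e+00 -2.0000e-04 -1.8441e+00] [-0.25 -0.11 -0.4 ] 0.0005063180973794179
```

View pics/a6.png

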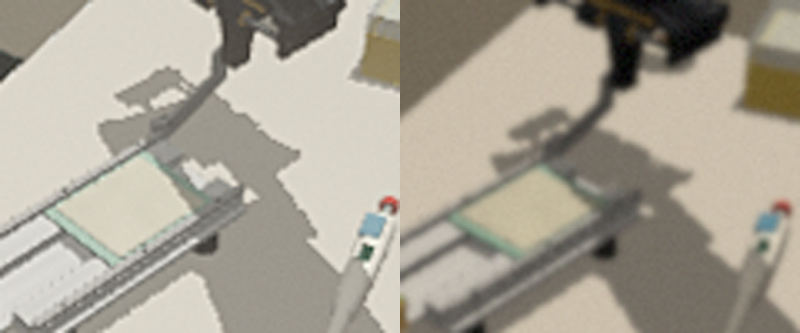

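>>> {"api": "play_rows", "payload": {
  "moves": [
    [[-0.2,0.05,0,0,0,0],[0,0,0.2,0,0,0],[0,0.05,0.35,0,0,0],[0,0.1,0.38,0,0,0],[0,0.1,0.38,0,0,0],[0,0.1,0.38,0,0,0],[0.02,0.1,0.38,0,0,0],[0.03,0.1,0.3,0,0,0],[0,0,0,0,0,0]]
  ]
}}

```text
time_s: 11.97
ee_pos: [0.501, -0.1521, 0.317]
ee_rot: [-1.558, -0.001, -1.843]
wrist_force: [0.6, 0.3, 1.1]
opening: 0.0007
```

```bash
python3 look.py 7 wrist; python3 -c "
import cv2;i=cv2.imread('pics/wrist7.png')[0:250,180:440];cv2.imwrite('pics/w7z.png',cv2.resize(i,None,fx=2.4,fy=2.4,interpolation=cv2.INTER_CUBIC))"
```

```text
11.9667 [ 0.501  -0.1521  0.317 ] [-1.5580e+00 -1.3000e-03 -1.8427e+00] [0.62 0.31 1.08] 0.0006893542122018426
wrist bed_mouth 0.7 [127.6 284.3] [ 0.4756 -0.0911  0.05  ]
wrist gate_hinge 0.89 [128.3 336.8] [ 0.5359 -0.1088  0.05  ]
wrist gate_tab 0.79 [212.3 354.2] [ 0.5295 -0.2078  0.077 ]
wrist plate_front 0.71 [ 96.2 288.8] [ 0.4913 -0.0582  0.05  ]
wrist plate 0.7 [ 47.6 286.4] [ 0.504  -0.0072  0.05  ]
```

View pics/w7z.png

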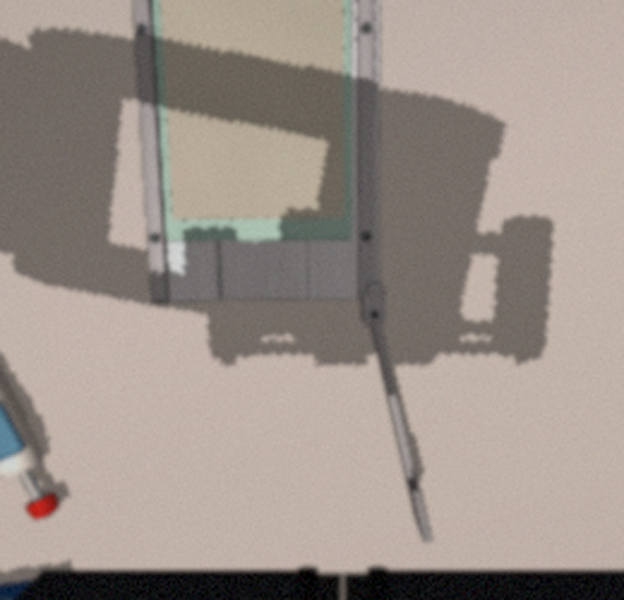

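The gate stands well past square, hinged at (374,314) with its tip at (427,540). The mouth is clear. I'll re-measure the geometry from this closer view.

```bash
cat > b.py <<'E'
from h import *
ps=np.radians(-15.3);ex=np.array([np.cos(ps),np.sin(ps),0]);ey=np.array([-ex[1],ex[0],0]);O=np.array([.5148,.0193,0])
def bed(X): d=X-O; return np.round([d@ex*1000,d@ey*1000],1)
E
python3 - <<'E'
from b import *
p=bot.camera("wrist")
f=lambda x,y,z: w(p,y/2.4,180+x/2.4,z)
for n,x,y,z in(("Lrail end",160,302,.058),("mouthL",195,299,.05),("mouthR",340,298,.05),("frontL",195,241,.055),("frontR",345,240,.055),("hinge",374,300,.068),("tip",427,538,.088),("Lrail a",152,236,.058),("Lrail b",141,20,.058),("Rrail in top",356,20,.058),("Rrail in bot",357,290,.058)):
    X=f(x,y,z);print(n,np.round(X,4),bed(X))
E
```

```text
Lrail end [ 0.4291 -0.076   0.058 ] [ -57.5 -114.5]
mouthL [ 0.4443 -0.0791  0.05  ] [ -42.1 -113.5]
mouthR [ 0.5123 -0.0977  0.05  ] [  28.5 -113.5]
frontL [ 0.4535 -0.0537  0.055 ] [-39.8 -86.6]
frontR [ 0.5219 -0.0725  0.055 ] [ 31.1 -86.6]
hinge [ 0.5275 -0.1023  0.068 ] [  44.4 -113.9]
tip [ 0.5225 -0.2149  0.088 ] [  69.2 -223.9]
Lrail a [ 0.4353 -0.0463  0.058 ] [-59.4 -84.3]
Lrail b [0.4603 0.0414 0.058 ] [-58.4   6.9]
Rrail in top [0.5516 0.0157 0.058 ] [36.4  6.2]
Rrail in bot [ 0.5212 -0.0961  0.058 ] [  36.6 -109.6]
```

```bash
python3 look.py 8 wrist
python3 - <<'E'
from b import *
import pickle
p=bot.camera("wrist"); save(p,"wrist9.png"); pickle.dump(p,open("p9.pkl","wb"))
s=bot.get_state();print(np.round(s["ee_pos"],4),s["ee_rot"],np.abs(s["qvel"]).max())
i=cv2.imread('pics/wrist9.png')[0:250,180:440];cv2.imwrite('pics/w9z.png',cv2.resize(i,None,fx=2.4,fy=2.4,interpolation=cv2.INTER_CUBIC))
E
```

```text
12.4667 [ 0.4974 -0.1524  0.3074] [-1.5728e+00  3.0000e-04 -1.8446e+00] [-0.73  0.26 -0.66] 0.00043335184758036907
wrist bed_mouth 0.87 [126.8 292.6] [ 0.479  -0.0915  0.05  ]
wrist gate_tab 0.87 [215.  364.1] [ 0.5326 -0.2099  0.077 ]
wrist plate_front 0.94 [ 96.7 292.1] [ 0.4883 -0.0591  0.05  ]
wrist plate 0.73 [ 40.4 292.7] [ 0.5062 -0.0024  0.05  ]
[ 0.4978 -0.1523  0.3086] [-1.57065408e+00 -3.45808226e-05 -1.84411359e+00] 0.001061913655637034
```

View pics/w9z.png

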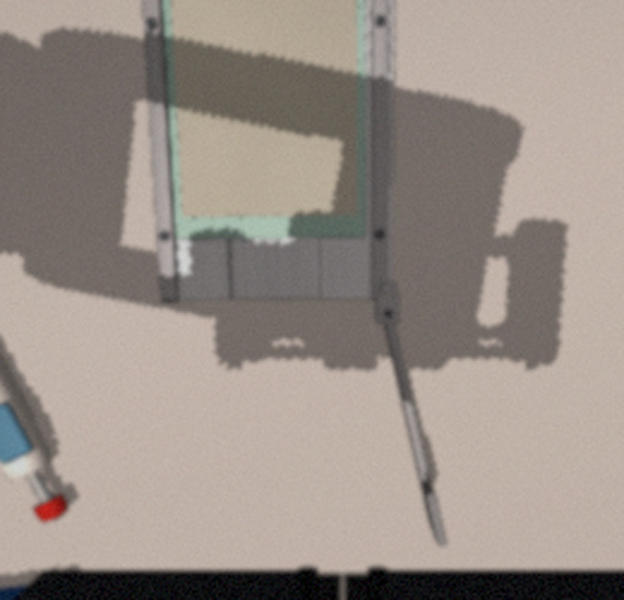

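Run:
```python
from b import *
import pickle
p=pickle.load(open("p9.pkl","rb"))
f=lambda x,y,z: w(p,(y+.5)/2.4-.5,180+(x+.5)/2.4-.5,z)
for n,x,y,z in(("Lrail end c",170,301,.058),("mouthL",205,299,.05),("mouthR",355,298,.05),("frontL",205,238,.055),("frontR",350,237,.055),("lug",387,290,.068),("tip",441,543,.088),("tab base",428,487,.062),("gate pin end",389,316,.062),("Lrail c a",165,236,.058),("Lrail c b",152,22,.058),("Rrail c top",382,22,.058),("Rrail c bot",380,234,.058),("slotL",232,298,.05),("slotR",321,298,.05),("plateL",178,200,.055),("plateR",366,200,.055)):
    X=f(x,y,z);print(n,np.round(X,4),bed(X))
```

```text
Lrail end c [ 0.4346 -0.0767  0.058 ] [ -52.  -113.7]
mouthL [ 0.4497 -0.0802  0.05  ] [ -36.5 -113.2]
mouthR [ 0.5203 -0.0995  0.05  ] [  36.7 -113.2]
frontL [ 0.4593 -0.0535  0.055 ] [-34.4 -84.8]
frontR [ 0.5255 -0.0716  0.055 ] [ 34.3 -84.8]
lug [ 0.5355 -0.0994  0.068 ] [  51.3 -109. ]
tip [ 0.5293 -0.2195  0.088 ] [  77.  -226.5]
tab base [ 0.5309 -0.1982  0.062 ] [  72.9 -205.5]
gate pin end [ 0.5336 -0.1116  0.062 ] [  52.7 -121.2]
Lrail c a [ 0.4419 -0.0478  0.058 ] [-52.6 -83.9]
Lrail c b [0.4655 0.0398 0.058 ] [-53.    6.7]
Rrail c top [0.5635 0.0123 0.058 ] [48.8  6.1]
Rrail c bot [ 0.5394 -0.0742  0.058 ] [ 48.4 -83.7]
slotL [ 0.4626 -0.0833  0.05  ] [ -23.3 -112.8]
slotR [ 0.5044 -0.095   0.05  ] [  20.1 -113.1]
plateL [ 0.4524 -0.0338  0.055 ] [-46.2 -67.7]
plateR [ 0.5372 -0.0576  0.055 ] [ 41.9 -68.3]
```

>>> {"api": "play_rows", "payload": {
  "moves": [
    [[0.04,0.2,-0.1,0,0,0],[0.04,0.3,-0.15,0,0,0],[0.04,0.3,-0.15,0,0,0],[0.04,0.3,-0.15,0,0,0],[0.04,0.3,-0.15,0,0,0],[0.04,0.3,-0.15,0,0,0],[0.04,0.3,-0.15,0,0,0],[0.03,0.2,-0.2,0,0,0],[0,0.1,-0.3,0,0,0],[0,0,-0.3,0,0,0],[0,0,-0.25,0,0,0],[0,0,-0.2,0,0,0],[0,0,0,0,0,0],[0,0,0,0,0,0]]
  ]
}}

```text
time_s: 14.13
ee_pos: [0.5278, 0.0777, 0.0827]
ee_rot: [-1.573, -0.001, -1.844]
wrist_force: [1.7, 0.5, -0.5]
opening: 0.0005
```

```bash
python3 look.py 10 scene side|head -1
python3 - <<'E'
import cv2,numpy as np
a=cv2.resize(cv2.imread('pics/scene10.png')[150:250,250:370],None,fx=5,fy=5,interpolation=2)
b=cv2.resize(cv2.imread('pics/side10.png')[170:270,260:380],None,fx=5,fy=5,interpolation=2)
cv2.imwrite('pics/a10.png',cv2.resize(np.hstack([a,b]),(800,333)))
E
```

```text
14.1333 [0.5278 0.0777 0.0827] [-1.5735e+00 -7.0000e-04 -1.8440e+00] [ 1.72  0.46 -0.48] 0.0005184328230194186
```

View pics/a10.png

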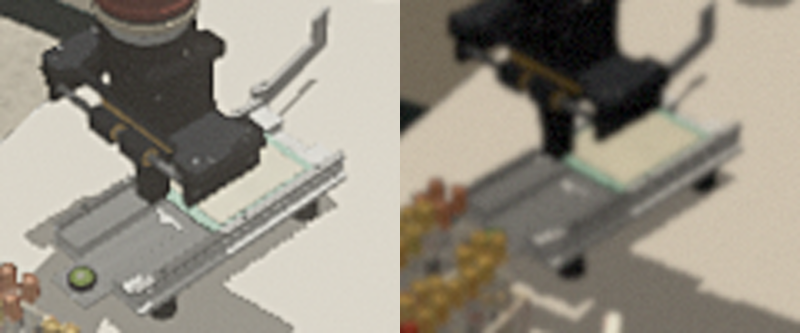

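Run:
```python
from b import *
O[:2]=[.5143,.0255]
s=bot.get_state();print("tip",bed(np.r_[s["ee_pos"][:2],0]))
for n,a in(("scene",(219,316)),("side",(227,326.6))):
    p=bot.camera(n); print(n,bed(w(p,*a,.055)), px(p,s["ee_pos"]), px(p,np.r_[s["ee_pos"][:2],.05]))
    for k in("plate_back",):
        m=bot.mark_of(k,p); 
        if m: print(k,m[0]["score"],bed(w(p,*m[0]["point"],.05)))
```

```text
tip [ 0.2 54.2]
scene [-50.9  24. ] [295.41438528 207.33208817] [295.72728149 215.88520516]
plate_back 0.85 [-4.6 17.8]
side [-46.8  24.5] [307.36900123 216.51751824] [307.61292924 226.08352711]
plate_back 0.66 [-1.9 25.1]
```

>>> {"api": "play_rows", "payload": {
  "moves": [
    [[0,0,-0.15,0,0,0],[0,0,-0.15,0,0,0],[0,0,-0.08,0,0,0],[0,0,0,0,0,0],[0,0,0,0,0,0]]
  ]
}}

```text
time_s: 15.65
ee_pos: [0.5284, 0.0777, 0.0452]
ee_rot: [-1.572, -0.0, -1.844]
wrist_force: [0.2, 0.3, 0.1]
opening: 0.0002
```

```bash
python3 look.py 11 scene side|head -1
python3 - <<'E'
import cv2,numpy as np
a=cv2.resize(cv2.imread('pics/scene11.png')[150:250,250:370],None,fx=5,fy=5,interpolation=2)
b=cv2.resize(cv2.imread('pics/side11.png')[170:270,260:380],None,fx=5,fy=5,interpolation=2)
cv2.imwrite('pics/a11.png',cv2.resize(np.hstack([a,b]),(800,333)))
E
```

```text
15.65 [0.5284 0.0777 0.0452] [-1.5721e+00 -3.0000e-04 -1.8442e+00] [0.15 0.3  0.09] 0.00019667198882913857
```

View pics/a11.png

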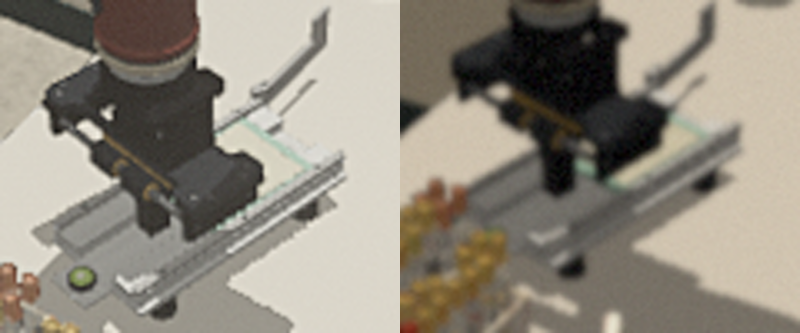

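>>> {"api": "play_rows", "payload": {
  "moves": [
    [[-0.01,-0.04,-0.03,0,0,0],[-0.02,-0.07,0,0,0,0],[-0.02,-0.07,0,0,0,0],[-0.02,-0.07,0,0,0,0],[-0.02,-0.08,0,0,0,0],[-0.02,-0.08,0,0,0,0],[-0.02,-0.08,0,0,0,0],[-0.02,-0.07,0,0,0,0],[-0.015,-0.05,0,0,0,0],[-0.01,-0.03,0,0,0,0],[0,0,0,0,0,0],[0,0,0,0,0,0]]
  ]
}}

```text
time_s: 17.55
ee_pos: [0.5113, 0.0135, 0.0426]
ee_rot: [-1.571, -0.0, -1.845]
wrist_force: [0.1, 0.7, 0.1]
opening: 0.0007
```

```bash
python3 look.py 12 scene side|grep -E "^1|plate|mouth"
python3 - <<'E'
import cv2,numpy as np
a=cv2.resize(cv2.imread('pics/scene12.png')[150:250,270:390],None,fx=5,fy=5,interpolation=2)
b=cv2.resize(cv2.imread('pics/side12.png')[170:270,280:400],None,fx=5,fy=5,interpolation=2)
cv2.imwrite('pics/a12.png',cv2.resize(np.hstack([a,b]),(800,333)))
E
```

```text
17.55 [0.5113 0.0135 0.0426] [-1.5706e+00 -1.0000e-04 -1.8445e+00] [0.12 0.74 0.14] 0.0007275271430322769
scene bed_mouth 0.92 [185.4 337.7] [ 0.493  -0.0975  0.05  ]
scene plate_front 0.6 [186.7 348.2] [ 0.4632 -0.1092  0.05  ]
scene plate_back 0.53 [279.1 201.9] [0.6025 0.379  0.05  ]
scene plate 0.53 [193.  334.8] [ 0.4834 -0.0632  0.05  ]
side bed_mouth 0.7 [201.3 347.7] [ 0.4857 -0.0931  0.05  ]
side plate_front 0.71 [199.7 358.7] [ 0.4598 -0.1176  0.05  ]
side plate_back 0.61 [170.8 369.1] [ 0.5063 -0.2975  0.05  ]
side plate 0.49 [204.2 341.5] [ 0.4951 -0.0696  0.05  ]
```

View pics/a12.png

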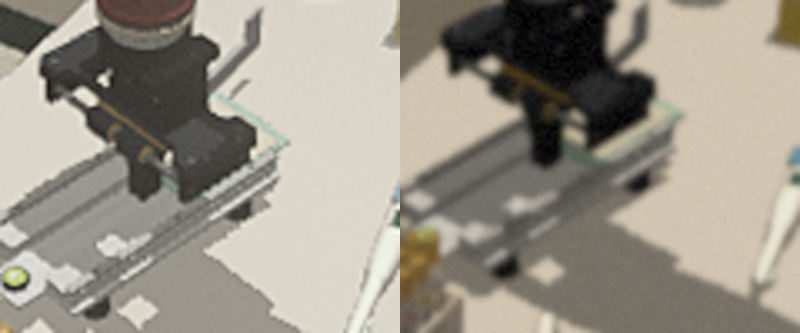

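>>> {"api": "play_rows", "payload": {
  "moves": [
    [[0.03,0.1,0,0,0,0],[0.02,0.08,0,0,0,0],[0,0,0.25,0,0,0],[0,0,0.35,0,0,0],[0,-0.1,0.38,0,0,0],[-0.02,-0.2,0.35,0,0,0],[-0.03,-0.25,0.3,0,0,0],[-0.03,-0.25,0.3,0,0,0],[-0.03,-0.25,0.3,0,0,0],[-0.03,-0.25,0.25,0,0,0],[-0.02,-0.2,0.15,0,0,0],[0,-0.1,0,0,0,0],[0,0,0,0,0,0],[0,0,0,0,0,0],[0,0,0,0,0,0],[0,0,0,0,0,0]]
  ]
}}

```text
time_s: 19.78
ee_pos: [0.4998, -0.1268, 0.3037]
ee_rot: [-1.574, 0.001, -1.843]
wrist_force: [1.3, -0.3, -0.2]
opening: 0.0005
```

Run:
```python
from b import *
import pickle
for i in range(2): p=bot.camera("wrist")
save(p,"wrist13.png"); pickle.dump(p,open("p13.pkl","wb"))
s=bot.get_state();print(s["time_s"],np.round(s["ee_pos"],4),s["ee_rot"],np.abs(s["qvel"]).max())
i=cv2.imread('pics/wrist13.png')[0:250,180:440];cv2.imwrite('pics/w13z.png',cv2.resize(i,None,fx=2.4,fy=2.4,interpolation=cv2.INTER_CUBIC))
```

```text
19.8833 [ 0.5001 -0.1271  0.3044] [-1.57277223e+00  4.81555872e-04 -1.84274938e+00] 0.00832886747825587
```

View pics/w13z.png

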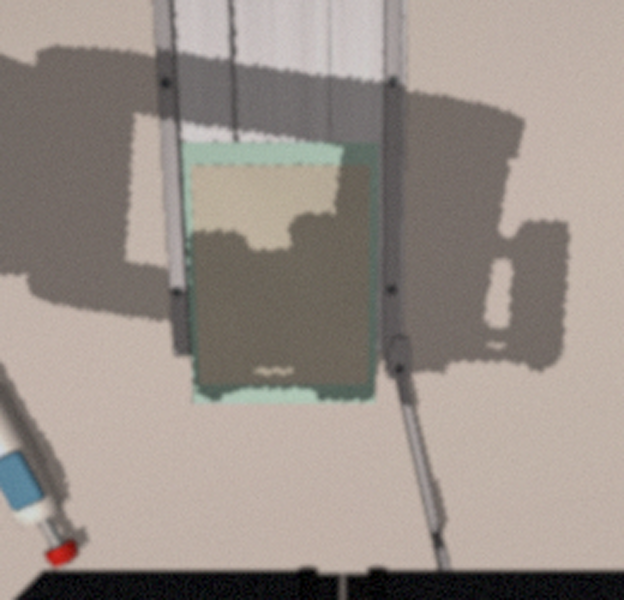

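Run:
```python
from b import *
import pickle
O[:2]=[.5143,.0255]
p=pickle.load(open("p13.pkl","rb"))
f=lambda x,y,z: w(p,(y+.5)/2.4-.5,180+(x+.5)/2.4-.5,z)
for n,x,y,z in(("Lrail end",182,355,.058),("frontL",220,402,.055),("frontR",350,400,.055),("backL",200,142,.055),("backR",340,142,.055),("lugpin",399,368,.062),("Lscrew1",166,82,.058),("Lscrew2",177,292,.058),("Rscrew1",393,83,.058),("Rscrew2",391,290,.058)):
    X=f(x,y,z);print(n,bed(X))
p=pickle.load(open("p9.pkl","rb"))
for n,x,y in(("old L2",165,236),("old R2",380,234),("old L1",152,22),("old R1",382,21),("old Lend",170,301)): print(n,bed(f(x,y,.058)))
```

```text
Lrail end [ -50.1 -119.7]
frontL [ -33.2 -143. ]
frontR [  30.8 -142.3]
backL [-37.4 -23.8]
backR [ 26.5 -24.1]
lugpin [  54.2 -126. ]
Lscrew1 [-50.8   0.8]
Lscrew2 [-50.9 -90.2]
Rscrew1 [50.2 -0.1]
Rscrew2 [ 50.2 -89.8]
old L2 [-50.5 -89.8]
old R2 [ 50.5 -89.5]
old L1 [-50.8   0.9]
old R1 [50.9  0.7]
old Lend [ -49.9 -119.6]
```

The bed frame is confirmed: screws, hinge and mouth match the drawing to within 1 mm. The overhang is about 23 mm, so it needs about 7 mm more. Going back into the slot behind the plate.

>>> {"api": "play_rows", "payload": {
  "moves": [
    [[0.02,0.15,-0.05,0,0,0],[0.02,0.25,-0.1,0,0,0],[0.02,0.25,-0.15,0,0,0],[0.02,0.25,-0.2,0,0,0],[0.03,0.25,-0.2,0,0,0],[0.02,0.25,-0.2,0,0,0],[0.02,0.17,-0.2,0,0,0],[0,0,-0.25,0,0,0],[0,0,-0.3,0,0,0],[0,0,-0.3,0,0,0],[0,0,-0.2,0,0,0],[0,0,-0.1,0,0,0],[0,0,0,0,0,0],[0,0,0,0,0,0],[0,0,0,0,0,0]]
  ]
}}

```text
time_s: 21.13
ee_pos: [0.5166, 0.0287, 0.0822]
ee_rot: [-1.568, 0.001, -1.844]
wrist_force: [-0.1, 1.8, -0.9]
opening: 0.0006
```

```bash
sed -i 's/\.5148,\.0193/.5143,.0255/' b.py
python3 - <<'E'
from b import *
p=bot.camera("side");s=bot.get_state();print(s["time_s"],np.round(s["ee_pos"],4),bed(np.r_[s["ee_pos"][:2],0]))
E
```

```text
21.1833 [0.5169 0.0286 0.0825] [1.6 3.7]
```

>>> {"api": "play_rows", "payload": {
  "moves": [
    [[0,0,-0.15,0,0,0],[0,0,-0.15,0,0,0],[0,0,-0.09,0,0,0],[0,0,0,0,0,0],[0,0,0,0,0,0],[0,0,0,0,0,0]]
  ]
}}

```text
time_s: 21.68
ee_pos: [0.5162, 0.0286, 0.0426]
ee_rot: [-1.569, 0.0, -1.844]
wrist_force: [-0.0, 0.1, -0.8]
opening: 0.0004
```

Run:
```python
from b import *
p=bot.camera("side");s=bot.get_state();print(s["time_s"],np.round(s["ee_pos"],4),bed(np.r_[s["ee_pos"][:2],0]))
T=O-.0198*ey-np.array(s["ee_pos"]);print(T)
```

```text
21.7333 [0.5163 0.0286 0.0427] [1.1 3.5]
[-0.00721629 -0.02219593 -0.04272712]
```

>>> {"api": "play_rows", "payload": {
  "moves": [
    [[-0.02,-0.05,0,0,0,0],[-0.02,-0.05,0,0,0,0],[-0.01,-0.04,0,0,0,0],[-0.01,-0.03,0,0,0,0],[-0.01,-0.03,0,0,0,0],[0,-0.02,0,0,0,0],[0,0,0,0,0,0],[0,0,0,0,0,0],[0,0,0,0,0,0]]
  ]
}}

```text
time_s: 22.48
ee_pos: [0.5081, 0.0066, 0.0414]
ee_rot: [-1.571, -0.0, -1.844]
wrist_force: [0.1, -0.2, -0.1]
opening: 0.0002
```

Run:
```python
from b import *
p=bot.camera("side");s=bot.get_state();print(s["time_s"],np.round(s["ee_pos"],4),bed(np.r_[s["ee_pos"][:2],0]))
```

```text
22.5333 [0.5081 0.0067 0.0414] [ -1.  -19.8]
```

At the target tip position. Backing off, lifting and looking.

>>> {"api": "play_rows", "payload": {
  "moves": [
    [[0.03,0.1,0,0,0,0],[0.03,0.1,0,0,0,0],[0,0,0.25,0,0,0],[0,0,0.35,0,0,0],[0,-0.1,0.38,0,0,0],[-0.02,-0.2,0.35,0,0,0],[-0.03,-0.25,0.3,0,0,0],[-0.03,-0.25,0.3,0,0,0],[-0.03,-0.25,0.3,0,0,0],[-0.03,-0.25,0.25,0,0,0],[-0.02,-0.2,0.15,0,0,0],[0,-0.1,0,0,0,0],[0,0,0,0,0,0],[0,0,0,0,0,0],[0,0,0,0,0,0],[0,0,0,0,0,0]]
  ]
}}

```text
time_s: 23.87
ee_pos: [0.4979, -0.1317, 0.3027]
ee_rot: [-1.574, 0.001, -1.843]
wrist_force: [-0.5, -0.1, -0.1]
opening: 0.0002
```

Run:
```python
from b import *
import pickle
for i in range(2): p=bot.camera("wrist")
save(p,"wrist14.png"); pickle.dump(p,open("p14.pkl","wb"))
s=bot.get_state();print(s["time_s"],np.round(s["ee_pos"],4),np.abs(s["qvel"]).max())
i=cv2.imread('pics/wrist14.png')[0:250,180:440];cv2.imwrite('pics/w14z.png',cv2.resize(i,None,fx=2.4,fy=2.4,interpolation=cv2.INTER_CUBIC))
```

```text
23.9667 [ 0.4981 -0.1321  0.3034] 0.008533625972156303
```

View pics/w14z.png

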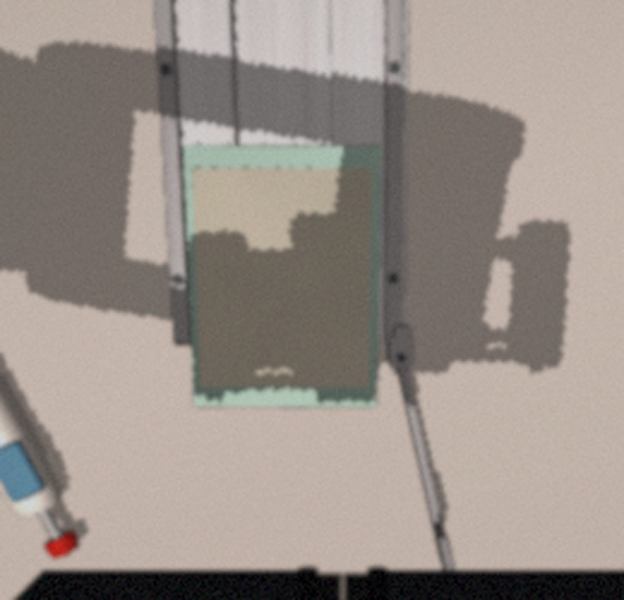

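Run:
```python
from b import *
import pickle
p=pickle.load(open("p14.pkl","rb"))
f=lambda x,y,z: w(p,(y+.5)/2.4-.5,180+(x+.5)/2.4-.5,z)
for n,x,y,z in(("Lrail end",183,344,.058),("frontL",220,405.5,.055),("frontR",350,405,.055),("backL",200,146,.055),("backR",340,146,.055),("lugpin",401,357,.062),("gate far",440,525,.062),("Lscrew2",179,280,.058),("Rscrew2",393,278,.058)):
    X=f(x,y,z);print(n,bed(X))
# edge profile
g=p["img"].astype(int)
for c in (275,290,305,320): print(c,[tuple(g[r,c]) [0]-g[r,c][1] for r in range(160,174)])
```

```text
Lrail end [ -49.8 -119.7]
frontL [ -33.7 -149.9]
frontR [  30.1 -150. ]
backL [-37.9 -30.9]
backR [ 25.9 -31.2]
lugpin [  54.4 -126. ]
gate far [  75.  -209.6]
Lscrew2 [-50.1 -90. ]
Rscrew2 [ 50.5 -89.6]
275 [np.int64(6), np.int64(-6), np.int64(-13), np.int64(-20), np.int64(-20), np.int64(-20), np.int64(-19), np.int64(-19), np.int64(-18), np.int64(-2), np.int64(11), np.int64(15), np.int64(14), np.int64(13)]
290 [np.int64(4), np.int64(-10), np.int64(-16), np.int64(-20), np.int64(-22), np.int64(-19), np.int64(-21), np.int64(-20), np.int64(-15), np.int64(-2), np.int64(8), np.int64(16), np.int64(13), np.int64(16)]
305 [np.int64(3), np.int64(-3), np.int64(-15), np.int64(-18), np.int64(-20), np.int64(-21), np.int64(-24), np.int64(-19), np.int64(-19), np.int64(-6), np.int64(8), np.int64(17), np.int64(13), np.int64(17)]
320 [np.int64(7), np.int64(-4), np.int64(-10), np.int64(-13), np.int64(-14), np.int64(-14), np.int64(-13), np.int64(-16), np.int64(-14), np.int64(-5), np.int64(9), np.int64(12), np.int64(17), np.int64(15)]
```

Run:
```python
from b import *
p=bot.camera("scene"); save(p,"end.png")
for k in("wash_bottle","labels","timer"):
    m=bot.mark_of(k,p); print(k,np.round(w(p,*m[0]["point"],0),3) if m else None)
print(bot.finish_job())
```

```text
wash_bottle [0.645 0.344 0.   ]
labels [ 0.549 -0.37   0.   ]
timer [0.396 0.239 0.   ]
the job is handed in; nothing more can be done
None
```

View pics/end.png

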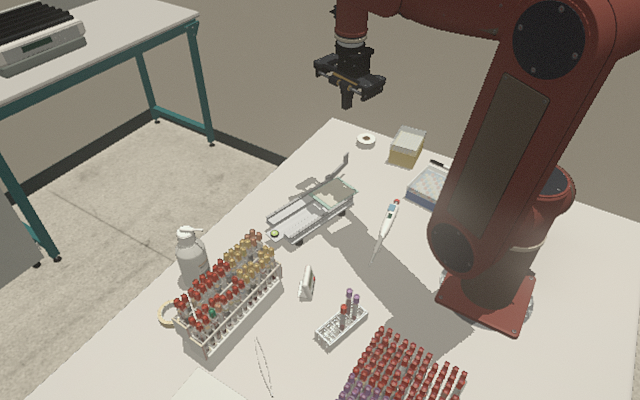

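I opened the gate first, to about 104°. Then, with the closed fingertips down in the finger slot, I pushed the plate by its back edge in two strokes. The job was handed in at about 24 s with the arm clear of everything.

**Last checks:**
- **Overhang:** the last wrist picture puts the plate's front edge 30.0 mm past the mouth. The back edge reads about 1 mm further along than that, so call it 30 to 31 mm. The plate lies square between the rails.
- **Gate:** it still stands open past a right angle, clear of the plate.
- **Things round the bed:** they look unmoved in the final scene picture. Their detected positions shifted by 10–20 mm between pictures; I put that down to detection scatter, as the arm never came near them.

**One disagreement:** my first bed estimate was about 6 mm off along the bed, probably because the arm was still settling when that picture was taken. Settled pictures matched the rail screws, hinge and mouth to within about 1 mm, and I used those for both pushes.

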